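# Back off the ratchet of a bench take-up winch

## Robot

A 6-joint arm with a two-finger parallel gripper is mounted at the origin on the work surface. World frame = base frame: x ahead of the robot, y to its left, z up, the work surface at z = 0. Lengths are in m, angles in rad, forces in N, time in s.
With the tool pointing down it reaches from about 0.325 to 0.775 m from the base axis. Payload 5.5 kg.
Tool frame: the origin (TCP) lies at the very end of the fingers, on their centre line; the grasp point (between the pads) lies r.hold_point_z behind it (r.hold_point_z is the distance from the TCP to the grasp point, in m); z points along the fingers, y is the direction in which the jaws open and shut (so a half turn about z gives the same grasp; the last joint's range is limited). The gripper opens to 88 mm and grips with 3 to 60 N. Pads are 20 mm wide; open, the fingers measure 115 mm over their backs; the gripper's body (75 mm by 178 mm) begins 61 mm behind the grasp point.
Start: joints at [-1.365, 0.091, 1.231, -0, 1.82, -0.057], TCP at [0.156, -0.579, 0.223] pointing down, gripper open.
Joint ranges: [-2.87, 2.87], [-0.86, 2.18], [0.17, 2.46], [-1.51, 4.65], [0.06, 2.69], [-2.65, 2.65]. Speed limits (rad/s): [2.57, 2.57, 3.01, 3.14, 3.14, 3.14].

## Interface

Orientations are given as [roll, pitch, yaw] about the fixed x, y, z axes, in that order (R = Rz(yaw) Ry(pitch) Rx(roll)).
In Python, from rig import r gives the robot as it stands.
- The arm moves only by the tool servo_tool, never from a script. Its argument "plan" is a list of rows, each a list of 5 numbers: the gripper command: -1 is shut, 1 is fully open, values between are in proportion, then the shift along the tool's x, y, z in m, then the turn about the tool's z in degrees. In form: [[grip, x, y, z, roll], ...]. A call has 1 to 12 rows; each row shifts and turns the commanded pose from where the row before left it, along the tool's axes as they then stand; what a row does not reach is not made up. A row lasts 1/12 s, in which the tool goes at most 41.7 mm and 7.16 degrees, less where a joint would pass 70% of its speed; a pose out of reach is approached as far as the arm can. A call with a gripper value outside its range is refused whole. The fingers move at their own pace and stop on an object; "squeeze" is the grip in N (left out, the last holds). Time passes only in rows, so rows that do not move let the fingers close. It gives the time, the measured TCP pose, the force and the opening at its end, in the units of the state.
- r.get_state(): the state, without advancing time (a new reading comes with each control period).
- r.get_image(name): name is "side" or "top"; returns the picture (400x640x3 uint8, blue, green, red); there is no depth.
- r.calibration(name): a dict with "mtx" (3x3 intrinsics, pixels), "k1" (the pictures are not rectified: a ray, as slopes to the right and down, at radius r is drawn at 1 + k1 r^2 times it, then the intrinsics apply), "R" (3x3) and "t" (3): a world point X has camera coordinates R X + t. Camera axes: x right, y down, z forward; pixel columns grow to the right and rows downward; lengths in m; the calibration is good to about 2 mm. A picture is of the moment at which its call begins. calibration takes no time and is no camera call.
- r.sign_off(): hands the job in, once; it reports no verdict.
Trained networks look in the newest picture that a camera, given by its name, has taken for a name from the list of things; names that differ only in an ending like _2 or _b are one class to them, and where a whole thing is asked for, a point or a joint stands for the part that bears it (a point fixed in the world has none). Each returns a list of dicts, best first, with "p" (0 to 1); they miss things now and then, are a little off and sometimes report something else, mostly with a low value. They report only what shows in the picture. A call takes as long as a camera call.
- r.recognise(camera, name): "point" ([x, y, z] in m, in world coordinates, good to about 4 mm: the middle of the surface that is visible of it).
- r.spot_point(camera, name): "point" ([x, y, z] in m, in world coordinates, good to about 4 mm: a listed point, or the origin of a listed thing).
The state is a dict: "time_s": time; "qpos": joint angles; "qvel": joint speeds; "tau": joint torques, N m; "position": TCP position; "ee_rot": TCP orientation; "ft_force": force on the tool from outside, world axes, zero at the start; "torque": the same for the moment, N m; "grip_width": finger opening in m.
Only numpy, scipy, OpenCV 4.12 (cv2) and the standard library are available. Lean on these libraries where they do the work, as an engineer would, in place of code of your own. Each camera call takes 0.05 s, during which the arm holds its last target. There are 200 camera calls.

## Task

The spring-loaded take-up winch on the bench is held by its ratchet with the crank swung over to one side. Press its release pedal down gently, never with more than 20 N, until the pawl stands clear of the toothed wheel, and hold it there while the drum turns itself back. As the crank comes into the last tooth before straight up, let the pedal go so that the pawl drops in and catches the wheel with the crank standing upright; leave the carton, the collar and the caster where they are.

Things in the scene. Friction and masses are not known exactly. Their poses are not given: they have to be found in the camera images.
- winch: Winch bolted to the bench, base 170 x 190 mm. Origin on the bench under the drum's middle; z up, x along the axle (85 mm high) towards the ratchet side, y towards the pedal. Drum 64 mm diameter between dark steel cheeks; 12-tooth steel wheel, 102 mm diameter, at x = 66 mm; pawl on top of it. Pawl and pedal hinge on one pin along x at y = 65.5, z = 117 mm. Place and yaw differ each run.
- pedal_pad (a point): Centre of the top of the release pedal's dark steel plate, 42 (along winch x) x 40 x 6 mm, at rest 137 mm up, x = 78, y = 133 mm in the winch frame, sloping up 14 deg outwards; swings down about the pin 71 mm away. First 1 to 25 mm of travel are free play (1 to 2 N; not measured, differs each run), then it lifts the pawl. Press from straight above, fingers shut, gripper's width along winch x.
- drum (a joint): Angle of drum, wheel and crank (rad): 0 = crank upright and caught, positive = leaning to winch -y. One tooth is 0.524; caught at whole multiples. Starts 2 to 4 teeth up (may first creep back to its catch, under 3 s). With the pawl clear it turns back by itself at 0.25 to 0.18 rad/s, on past 0; pawl dropped, it stops at the next catch below: so drop it between 0.45 and 0.05.
- pawl_pin (a point): Axis of the pin of pawl and pedal, in the wheel's plane (x = 66 mm). The pawl's nose, 55 mm to -y of it, drops 9 mm deep between the teeth. After the free play the pad needs 4 to 9 N; some 12 mm further the pawl is clear; at 14 mm it meets a rubber stop and the force climbs 5 N per mm. 10 to 14 N felt = fully lifted; over 20 N on the winch is too much. Let go, both spring back at once.
- crank_tip (a point): Middle of the crank's black knob (18 mm diameter, 36 mm long along x), 68 mm from the axle at x = 108 mm in the winch frame; straight above the axle, 153 mm above the bench, when the drum is at 0. It swings on the winch's -y side and above, away from the pedal.
- carton: Loose closed cardboard carton 120 x 90 x 75 mm, origin under its middle; not to be moved.
- collar: Loose black plastic pipe collar, ring of 96 mm outside, 68 mm inside diameter, 34 mm high, origin under its middle; not to be moved.
- caster: Loose steel caster with rubber wheel, standing wheel up on its 60 mm square plate, 77 mm high, origin under the plate; not to be moved.

How it is judged:
By the outcome, as a careful person would: the job done as asked, in the order asked, and still so for the second after the job is handed in, with the robot touching nothing.
It also fails if it takes over 70 s, if anything falls off the work surface, if the arm or the gripper's body presses on something with over 40 N, if the wrist force passes 120 N, or if a joint passes its speed limit or range.

## Working session

There is one attempt and no reset: what is moved stays moved. The work goes in short steps, Python scripts to look and compute and a tool call to move; the robot and the scene stay as the last step left them, time stands still between calls to the robot, and variables do not carry over. Pictures are saved under pics/ and viewed, about 8 in all and at most 12, crops included, and the job is handed in when it is done.

Besides the shell and the picture viewer there is one more tool, called after ">>>" by a JSON object that holds its "op" and its "data". servo_tool: Moves the arm, as the interface text tells. Its arguments: {"type":"object","properties":{"plan":{"type":"array","items":{"type":"array","items":{"type":"number"}}},"squeeze":{"type":"number"}},"required":["plan"]}

```bash
mkdir -p pics; ls; python3 - <<'E'
from rig import r
import cv2,numpy as np
for c in("side","top"):
    cv2.imwrite(f"pics/{c}0.png",r.get_image(c))
    k=r.calibration(c); print(c,k["mtx"].round(0).tolist(),k["k1"],"cam",(-k["R"].T@k["t"]).round(3))
    for n in("winch","pedal_pad","pawl_pin","crank_tip","carton","collar","caster"):
        print(c,n,[(np.round(d["point"],3).tolist(),round(d["p"],2)) for d in r.spot_point(c,n)[:2]])
s=r.get_state();print(s["time_s"],s["position"],s["ee_rot"],s["ft_force"],s["grip_width"],r.hold_point_z)
E
```

```text
pics
side [[382.0, 0.0, 321.0], [0.0, 382.0, 204.0], [0.0, 0.0, 1.0]] -0.03354316096335539 cam [0.164 0.486 0.593]
side winch [([0.459, -0.016, -0.001], 0.92)]
side pedal_pad [([0.5, 0.134, 0.136], 0.7)]
side pawl_pin [([0.509, 0.061, 0.119], 0.59)]
side crank_tip [([0.578, -0.051, 0.11], 0.55)]
side carton [([0.507, -0.223, -0.002], 0.58)]
side collar [([0.377, 0.201, -0.001], 0.71)]
side caster [([0.674, 0.005, 0.002], 0.76)]
top [[437.0, 0.0, 311.0], [0.0, 437.0, 204.0], [0.0, 0.0, 1.0]] 0.02226807403455407 cam [ 0.458 -0.004  1.161]
top winch [([0.464, -0.016, -0.004], 0.78)]
top pedal_pad [([0.503, 0.136, 0.14], 0.7), ([0.375, 0.202, 0.0], 0.63)]
top pawl_pin [([0.505, 0.066, 0.12], 0.86)]
top crank_tip [([0.582, -0.047, 0.113], 0.97)]
top carton []
top collar [([0.373, 0.197, -0.002], 0.98)]
top caster [([0.672, 0.006, -0.0], 0.82)]
0.8 [ 0.15584462 -0.57944008  0.22266411] [3.14152978e+00 3.36747670e-05 2.62761545e-01] [-1.57492246 -0.13770689 -0.19170151] 0.08816975592737676 0.0187
```

View pics/side0.png

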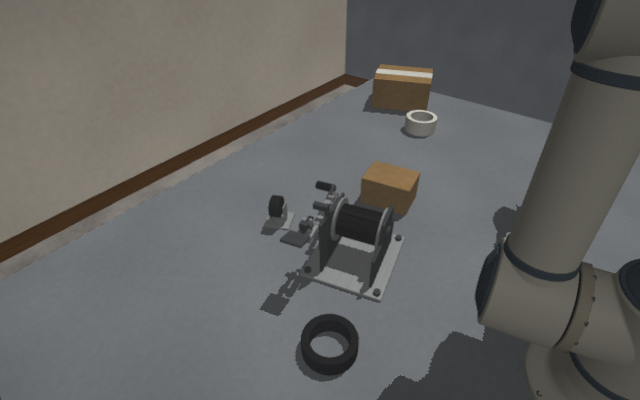

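View pics/top0.png

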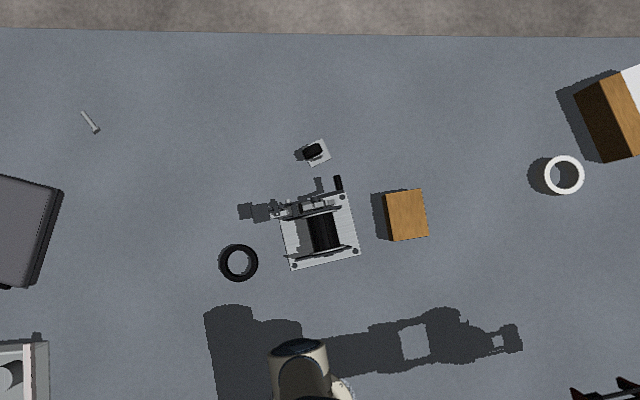

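The side view shows the winch near (350,240), its pedal plate at (295,239), the knob at (325,185), the caster at (277,207), the carton at (390,190) and the collar at (330,345). The top view agrees. The fit gives yaw ≈15.5°, the pad at ≈(0.501, 0.134, 0.137) and the drum at ≈1.1 rad (2 teeth). I'm moving above the pad with the fingers shut.

>>> {"op": "servo_tool", "data": {"plan": [[-1,0.026,-0.03,0,0],[-1,0.026,-0.03,0,0],[-1,0.026,-0.03,0,0],[-1,0.026,-0.03,0,0],[-1,0.026,-0.03,0,0],[-1,0.026,-0.03,0,0],[-1,0.026,-0.03,0,0],[-1,0.026,-0.03,0,0],[-1,0.026,-0.03,0,0],[-1,0.026,-0.03,0,0]], "squeeze": 20}}

```text
time_s: 1.63
position: [0.3293, -0.2204, 0.2229]
ee_rot: [3.141, -0.001, 0.262]
ft_force: [0.7, -0.3, 0.6]
grip_width: 0.0244
```

>>> {"op": "servo_tool", "data": {"plan": [[-1,0.026,-0.03,0,0],[-1,0.026,-0.03,0,0],[-1,0.026,-0.03,0,0],[-1,0.026,-0.03,0,0],[-1,0.026,-0.03,0,0],[-1,0.026,-0.03,0,0],[-1,0.026,-0.03,0,0],[-1,0.026,-0.03,0,0],[-1,0.026,-0.03,0,0],[-1,0.026,-0.03,0,0]]}}

```text
time_s: 2.47
position: [0.5026, 0.1372, 0.2228]
ee_rot: [3.141, -0.001, 0.263]
ft_force: [0.8, -1.0, 0.1]
grip_width: 0.0005
```

>>> {"op": "servo_tool", "data": {"plan": [[-1,0,0,0,-7],[-1,0,0,0,-7],[-1,0,0,0,-7],[-1,0,0,0,-7],[-1,0,0,0,-7],[-1,0,0,0,-7],[-1,0,0,0,-7],[-1,0,0,0,-7],[-1,0,0,0,-7],[-1,0,0,0,-7],[-1,0,0,0,-7],[-1,0,0,0,-7]]}}

```text
time_s: 3.47
position: [0.5022, 0.1351, 0.2227]
ee_rot: [3.141, -0.0, 1.735]
ft_force: [-0.5, 0.4, 0.7]
grip_width: 0.0004
```

>>> {"op": "servo_tool", "data": {"plan": [[-1,0,0,0,-6.4],[-1,0,0,0,0],[-1,0,0,0,0]]}}

```text
time_s: 3.72
position: [0.5022, 0.1351, 0.2227]
ee_rot: [3.141, 0.0, 1.837]
ft_force: [-0.6, 0.2, 0.8]
grip_width: 0.0001
```

```bash
cat > h.py <<'E'
from rig import r
import numpy as np, cv2
O=np.array([0.4615,-0.016]); yaw=0.270
def loc(p):
    c,s=np.cos(yaw),np.sin(yaw); d=np.array(p[:2])-O
    return np.array([c*d[0]+s*d[1],-s*d[0]+c*d[1],p[2]])
def pts(c,n):
    r.get_image(c)
    return [(np.array(d["point"]),d["p"]) for d in r.spot_point(c,n)[:2]]
def ang():
    out=[]
    for c in("top","side"):
        for p,q in pts(c,"crank_tip"):
            l=loc(p); out.append((c,round(np.arctan2(-l[1],l[2]-.085),2),l.round(3).tolist(),round(q,2)))
    return out
E
python3 - <<'E'
from h import *
for a in ang(): print(a)
for c in("top","side"):
    for n in("pedal_pad","pawl_pin","winch"):
        for p,q in pts(c,n): print(c,n,p.round(3),loc(p).round(3),round(q,2))
im=r.get_image("side"); cv2.imwrite("pics/s1.png",cv2.resize(im[140:300,220:440],None,fx=3.5,fy=3.5,interpolation=2))
s=r.get_state();print(s["time_s"],s["ft_force"].round(2) if hasattr(s["ft_force"],"round") else s["ft_force"])
E
```

```text
('top', np.float64(1.03), [0.108, -0.055, 0.118], 0.96)
('side', np.float64(1.0), [0.1, -0.055, 0.12], 0.74)
top pawl_pin [0.506 0.061 0.123] [0.063 0.063 0.123] 0.95
top winch [ 0.462 -0.016  0.001] [0.001 0.    0.001] 0.65
side pedal_pad [0.499 0.132 0.139] [0.075 0.133 0.139] 0.69
side pawl_pin [0.507 0.061 0.121] [0.064 0.062 0.121] 0.55
side winch [ 0.463 -0.017 -0.003] [ 0.001 -0.001 -0.003] 0.55
4.5667 [ 0.54  0.03 -0.45]
```

View pics/s1.png

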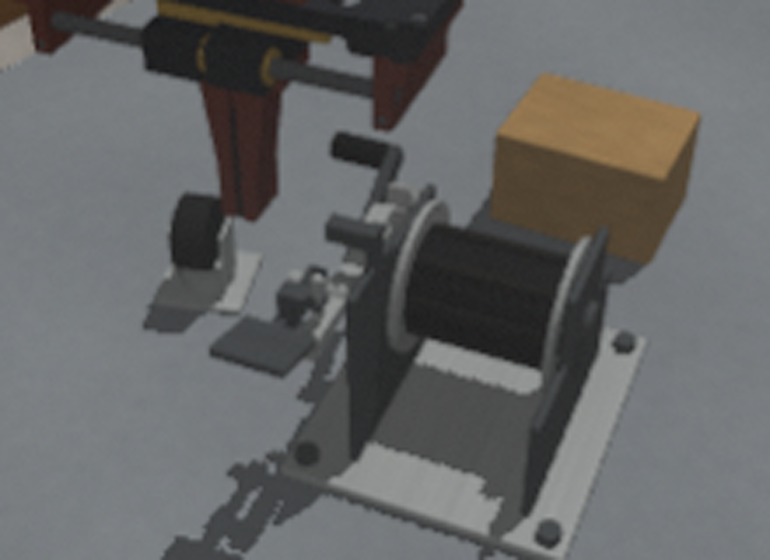

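The fingers are shut and directly above the pedal plate, which is at (262,345) in the crop. The knob is at (360,150). Drum ≈1.03 → 2 teeth. Next, I descend.

>>> {"op": "servo_tool", "data": {"plan": [[-1,0,0,0.02,0],[-1,0,0,0.02,0],[-1,0,0,0.02,0],[-1,0,0,0.014,0],[-1,0,0,0,0],[-1,0,0,0,0]]}}

```text
time_s: 5.07
position: [0.5018, 0.135, 0.1482]
ee_rot: [-3.14, -0.0, 1.841]
ft_force: [0.8, -0.0, 0.5]
grip_width: 0.0005
```

>>> {"op": "servo_tool", "data": {"plan": [[-1,0,0,0.002,0],[-1,0,0,0.002,0],[-1,0,0,0.002,0],[-1,0,0,0,0]]}}

```text
time_s: 5.4
position: [0.5023, 0.1351, 0.143]
ee_rot: [3.141, 0.0, 1.841]
ft_force: [0.1, -0.1, -0.1]
grip_width: 0.0005
```

>>> {"op": "servo_tool", "data": {"plan": [[-1,0,0,0.002,0],[-1,0,0,0.002,0],[-1,0,0,0,0]]}}

```text
time_s: 5.65
position: [0.5021, 0.1351, 0.1383]
ee_rot: [-3.141, -0.0, 1.841]
ft_force: [-0.0, -0.1, 1.3]
grip_width: 0.0006
```

>>> {"op": "servo_tool", "data": {"plan": [[-1,0,0,0.002,0],[-1,0,0,0.002,0],[-1,0,0,0,0]]}}

```text
time_s: 5.9
position: [0.502, 0.135, 0.1341]
ee_rot: [-3.141, -0.0, 1.841]
ft_force: [0.7, -0.1, 0.6]
grip_width: 0.0
```

>>> {"op": "servo_tool", "data": {"plan": [[-1,0,0,0.002,0],[-1,0,0,0.002,0],[-1,0,0,0,0]]}}

```text
time_s: 6.15
position: [0.5022, 0.1354, 0.1307]
ee_rot: [3.141, -0.001, 1.841]
ft_force: [0.1, 0.4, 3.0]
grip_width: 0.0006
```

>>> {"op": "servo_tool", "data": {"plan": [[-1,0,0,0.002,0],[-1,0,0,0.001,0],[-1,0,0,0,0]]}}

```text
time_s: 6.4
position: [0.5022, 0.1357, 0.1284]
ee_rot: [3.14, -0.001, 1.841]
ft_force: [-2.4, 1.6, 5.9]
grip_width: 0.0003
```

>>> {"op": "servo_tool", "data": {"plan": [[-1,0,0,0.002,0],[-1,0,0,0.001,0],[-1,0,0,0,0]]}}

```text
time_s: 6.65
position: [0.5021, 0.136, 0.1256]
ee_rot: [3.14, -0.002, 1.841]
ft_force: [-2.4, 2.6, 5.6]
grip_width: 0.0004
```

>>> {"op": "servo_tool", "data": {"plan": [[-1,0,0,0.002,0],[-1,0,0,0.002,0],[-1,0,0,0,0]]}}

```text
time_s: 6.9
position: [0.5021, 0.1362, 0.1214]
ee_rot: [3.14, -0.002, 1.842]
ft_force: [-1.4, 2.9, 6.0]
grip_width: 0.0005
```

>>> {"op": "servo_tool", "data": {"plan": [[-1,0,0,0.001,0],[-1,0,0,0.001,0],[-1,0,0,0,0]]}}

```text
time_s: 7.15
position: [0.5022, 0.1359, 0.1193]
ee_rot: [3.14, -0.001, 1.841]
ft_force: [-1.6, 2.9, 4.8]
grip_width: 0.0006
```

>>> {"op": "servo_tool", "data": {"plan": [[-1,0,0,0.001,0],[-1,0,0,0.001,0]]}}

```text
time_s: 7.32
position: [0.5023, 0.1359, 0.1175]
ee_rot: [3.14, -0.001, 1.841]
ft_force: [-2.4, 4.7, 6.6]
grip_width: 0.0007
```

```bash
python3 - <<'E'
from h import *
print(r.get_state()["time_s"],ang()[:3]); s=r.get_state(); print(s["time_s"],s["position"],s["ft_force"])
E
```

```text
7.3167 [('top', np.float64(0.99), [0.106, -0.053, 0.12], 0.94), ('side', np.float64(0.96), [0.104, -0.059, 0.126], 0.61)]
7.5167 [0.5022748  0.13583318 0.1174696 ] [-2.72514492  3.73109253  6.63950755]
```

>>> {"op": "servo_tool", "data": {"plan": [[-1,0,0,0.001,0],[-1,0,0,0.001,0]]}}

```text
time_s: 7.68
position: [0.5023, 0.1358, 0.1157]
ee_rot: [3.14, -0.001, 1.841]
ft_force: [-3.5, 3.3, 8.2]
grip_width: 0.0003
```

```bash
python3 - <<'E'
from h import *
print(r.get_state()["time_s"],ang()[:3]); s=r.get_state(); print(s["time_s"],s["position"],s["ft_force"])
E
```

```text
7.6833 [('top', np.float64(0.93), [0.107, -0.053, 0.125], 0.97), ('side', np.float64(0.9), [0.106, -0.053, 0.127], 0.61)]
7.8833 [0.50232534 0.1358486  0.11583664] [-2.86358356  3.69827634  8.09241989]
```

>>> {"op": "servo_tool", "data": {"plan": [[-1,0,0,0.001,0]]}}

```text
time_s: 7.97
position: [0.5023, 0.1358, 0.1151]
ee_rot: [3.14, -0.001, 1.841]
ft_force: [-3.4, 2.6, 8.8]
grip_width: 0.0007
```

```bash
python3 - <<'E'
from h import *
print(r.get_state()["time_s"],ang()[:3]); s=r.get_state(); print(s["time_s"],s["position"],s["ft_force"])
E
```

```text
7.9667 [('top', np.float64(0.89), [0.105, -0.051, 0.127], 0.86), ('side', np.float64(0.81), [0.105, -0.051, 0.134], 0.71)]
8.1667 [0.50231442 0.13583168 0.11507159] [-2.76622042  3.32325608  7.71056158]
```

>>> {"op": "servo_tool", "data": {"plan": [[-1,0,0,0.001,0],[-1,0,0,0,0],[-1,0,0,0,0],[-1,0,0,0,0]]}}

```text
time_s: 8.5
position: [0.5024, 0.1358, 0.1143]
ee_rot: [3.14, -0.001, 1.841]
ft_force: [-4.0, 2.9, 9.1]
grip_width: 0.0003
```

```bash
python3 - <<'E'
from h import *
print(r.get_state()["time_s"],ang()[:3]); s=r.get_state(); print(s["time_s"],s["position"],s["ft_force"])
E
```

```text
8.5 [('top', np.float64(0.77), [0.108, -0.044, 0.13], 0.57), ('side', np.float64(0.71), [0.105, -0.044, 0.137], 0.56)]
8.7 [0.50234912 0.13581672 0.1143098 ] [-2.98556138  3.61196853  9.58868775]
```

>>> {"op": "servo_tool", "data": {"plan": [[-1,0,0,0,0],[-1,0,0,0,0],[-1,0,0,0,0],[-1,0,0,0,0],[-1,0,0,0,0],[-1,0,0,0,0],[-1,0,0,0,0],[-1,0,0,0,0],[-1,0,0,0,0],[-1,0,0,0,0]]}}

```text
time_s: 9.53
position: [0.5024, 0.1358, 0.1143]
ee_rot: [3.14, -0.001, 1.841]
ft_force: [-3.1, 4.4, 10.2]
grip_width: 0.0004
```

```bash
python3 - <<'E'
from h import *
print(r.get_state()["time_s"],ang()[:3]); s=r.get_state(); print(s["time_s"],s["position"],s["ft_force"])
E
```

```text
9.5333 [('top', np.float64(0.55), [0.106, -0.034, 0.141], 0.8), ('top', np.float64(2.79), [0.208, -0.032, -0.003], 0.49), ('side', np.float64(0.51), [0.103, -0.035, 0.146], 0.64)]
9.7333 [0.50235857 0.13579895 0.11431325] [-3.41023848  2.93062506  9.17193393]
```

>>> {"op": "servo_tool", "data": {"plan": [[-1,0,0,0,0],[-1,0,0,0,0],[-1,0,0,0,0],[-1,0,0,0,0],[-1,0,0,0,0],[-1,0,0,0,0],[-1,0,0,0,0],[-1,0,0,0,0],[-1,0,0,0,0]]}}

```text
time_s: 10.48
position: [0.5023, 0.1358, 0.1143]
ee_rot: [3.14, -0.001, 1.841]
ft_force: [-3.4, 3.0, 9.5]
grip_width: 0.0004
```

```bash
python3 - <<'E'
from h import *
print(r.get_state()["time_s"],ang()[:3]); s=r.get_state(); print(s["time_s"],s["position"],s["ft_force"])
E
```

```text
10.4833 [('top', np.float64(0.39), [0.108, -0.025, 0.146], 0.87), ('side', np.float64(0.34), [0.104, -0.023, 0.151], 0.61)]
10.6833 [0.50234976 0.13580064 0.11431848] [-3.98552895  2.97685126  8.40472262]
```

>>> {"op": "servo_tool", "data": {"plan": [[-1,0,0,-0.04,0],[-1,0,0,-0.04,0],[-1,0,0,-0.03,0],[-1,0,0,0,0],[-1,0,0,0,0],[-1,0,0,0,0],[-1,0,0,0,0],[-1,0,0,0,0],[-1,0,0,0,0],[-1,0,0,0,0],[-1,0,0,0,0],[-1,0,0,0,0]]}}

```text
time_s: 11.68
position: [0.5021, 0.1351, 0.2224]
ee_rot: [-3.141, -0.0, 1.841]
ft_force: [0.3, -0.1, -0.9]
grip_width: 0.0001
```

>>> {"op": "servo_tool", "data": {"plan": [[-1,0,0,0,0],[-1,0,0,0,0],[-1,0,0,0,0],[-1,0,0,0,0],[-1,0,0,0,0],[-1,0,0,0,0],[-1,0,0,0,0],[-1,0,0,0,0],[-1,0,0,0,0],[-1,0,0,0,0],[-1,0,0,0,0],[-1,0,0,0,0]]}}

```text
time_s: 12.68
position: [0.5021, 0.1351, 0.2226]
ee_rot: [-3.142, -0.0, 1.841]
ft_force: [0.7, -0.3, -0.1]
grip_width: 0.0004
```

```bash
python3 - <<'E'
from h import *
for k in range(3): print(r.get_state()["time_s"],ang()[:3])
for n in("carton","collar","caster"):
    for c in("side","top"): print(n,c,[p.round(3) for p,q in pts(c,n)])
im=r.get_image("side"); cv2.imwrite("pics/s2.png",cv2.resize(im[140:300,220:440],None,fx=3.5,fy=3.5,interpolation=2))
print(r.get_state()["ft_force"],r.get_state()["position"])
E
```

```text
12.6833 [('top', np.float64(-0.01), [0.107, 0.0, 0.153], 0.96), ('side', np.float64(-0.04), [0.105, 0.003, 0.155], 0.71)]
12.8833 [('top', np.float64(-0.02), [0.108, 0.002, 0.153], 0.9), ('side', np.float64(0.01), [0.102, -0.001, 0.155], 0.97), ('side', np.float64(-1.19), [0.078, 0.132, 0.138], 0.74)]
13.0833 [('top', np.float64(0.02), [0.108, -0.001, 0.149], 0.97), ('top', np.float64(1.96), [-0.011, -0.21, -0.0], 0.55), ('side', np.float64(0.02), [0.102, -0.002, 0.154], 0.87)]
carton side [array([ 0.509, -0.222, -0.   ]), array([0.508, 0.063, 0.12 ])]
carton top [array([ 0.505, -0.22 ,  0.   ])]
collar side [array([ 0.378,  0.2  , -0.002])]
collar top [array([0.372, 0.199, 0.001])]
caster side [array([0.673, 0.006, 0.   ])]
caster top [array([ 0.672,  0.007, -0.   ]), array([0.566, 0.016, 0.149])]
[ 0.37135611  1.32353631 -0.04784364] [0.50214928 0.13507242 0.22261329]
```

View pics/s2.png

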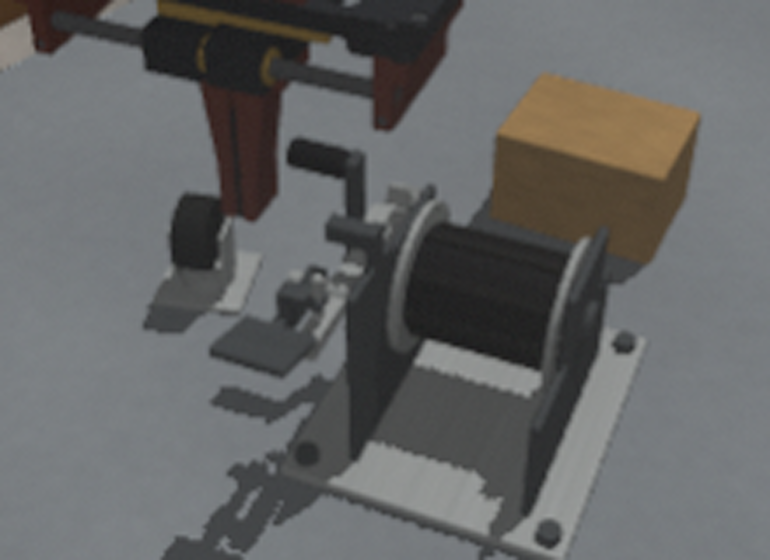

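The crank stands upright, with the knob at (320,157) above the axle. The pedal is back at rest, the robot is clear, and the angle is steady at 0.

```bash
python3 -c "
from rig import r
print(r.sign_off())"
```

```text
the job is handed in; nothing more can be done
None
```

The winch is caught with its crank upright, and I have handed the job in.

- **Pressing:** I pressed the pedal from straight above with the fingers shut. After about 9 mm of free play, the pawl was lifted and held. The highest force I read was about 11.5 N in total, against the 20 N limit. I only saw the force at the end of each move call, not between.
- **Release:** The drum turned back from 2 teeth at about 0.22 rad/s. I let the pedal go at roughly 0.3 rad by estimate; the last camera reading before that was 0.34–0.39.
- **Last checks:** Both cameras put the drum at 0.00 ± 0.04 rad in readings over about 0.5 s, and the pedal was back at rest. The wrist force showed only noise, with the tool about 85 mm above the pad. The carton, collar and caster were within 3 mm of where they started, which is inside the measuring error.
- **Disagreements:** The networks gave a few stray second-best results, such as a crank tip at the pedal. They did not fit the scene, so I ignored them; nothing else disagreed.

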